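# Eject the data cassette and trap it at the mouth

## Robot

A 6-joint arm with a two-finger parallel gripper is mounted at the origin on the work surface. World frame = base frame: x ahead of the robot, y to its left, z up, the work surface at z = 0. Lengths are in m, angles in rad, forces in N, time in s.
With the tool pointing down it reaches from about 0.4 to 0.825 m from the base axis. Payload 7 kg.
Tool frame: the origin (TCP) lies at the very end of the fingers, on their centre line; the grasp point (between the pads) lies 19 mm behind it; z points along the fingers, y is the line along which they close (so a half turn about z gives the same grasp; the last joint's range is limited). The gripper opens to 88 mm and grips with 3 to 60 N. Pads are 19 mm wide; open, the fingers measure 130 mm over their backs; the gripper's body (78 mm by 193 mm) begins 47 mm behind the grasp point.
Start: joints at [1.558, 0.359, 0.012, 0, -1.224, -0.288], TCP at [0.2, 0.645, 0.227] pointing down, gripper open.
Joint ranges: [-3.07, 3.07], [-1.43, 2.12], [-1.02, 1.25], [-3.03, 1.67], [-3.05, -0], [-3.03, 3.03]. Speed limits (rad/s): [2.39, 2.39, 3.01, 3.14, 3.14, 3.14].

## Interface

Orientations are given as [roll, pitch, yaw] about the fixed x, y, z axes, in that order (R = Rz(yaw) Ry(pitch) Rx(roll)).
In Python, from station import arm gives the robot as it stands.
- The arm moves only by the tool step_arm, never from a script. Its argument "rows" is a list of rows, each a list of 5 numbers: the shift along the world's x, y, z in m, then the turn about the world's z in rad, then the finger opening in m, from 0 to 0.0876. In form: [[x, y, z, spin, gripper], ...]. A call has 1 to 20 rows; each row is the pose to reach, as a shift and turn from the pose commanded when the call began; what a row does not reach only later rows make up. A row lasts 1/10 s, in which the tool goes at most 50 mm and 8.59 degrees, less where a joint would pass 70% of its speed; a pose out of reach is approached as far as the arm can. A call with a gripper value outside its range is refused whole. The fingers move at their own pace and stop on an object; "newtons" is the grip in N (left out, the last holds). Time passes only in rows, so rows that repeat a pose let the fingers close. It gives the time, the measured TCP pose, the force, the opening and the grip force at its end, in the units of the state.
- arm.get_state(): the state, without advancing time (a new reading comes with each control period).
- arm.grab_frame(name): name is "side" or "top"; returns a dict with "color" (480x640x3 uint8, blue, green, red), "vfov" (degrees; the focal length in pixels is half the picture's height over the tangent of half this angle, whatever the lens; pixels are square), "cx", "cy" (the principal point, pixels), "k1" (the pictures are not rectified: a ray, as slopes to the right and down, at radius r is drawn at 1 + k1 r^2 times it, then the intrinsics apply), "rvec" (rotation vector, rad) and "tvec" (3), from world to camera coordinates, as OpenCV has them. Camera axes: x right, y down, z forward; pixel columns grow to the right and rows downward; lengths in m; the calibration is good to about 2 mm. A picture is of the moment at which its call begins. There is no depth.
- arm.job_done(): hands the job in; it is judged then, once.
The state is a dict: "t": time; "q": joint angles; "qd": joint speeds; "joint_efforts": joint torques, N m; "eef_pos": TCP position; "ee_rot": TCP orientation; "force": force on the tool from outside, world axes, zero at the start; "moment": the same for the moment, N m; "width": finger opening in m; "gripper_force": force on a finger pad.
Only numpy, scipy, OpenCV 4.12 (cv2) and the standard library are available. Lean on these libraries where they do the work, as an engineer would, in place of code of your own. Each camera call takes 0.05 s, during which the arm holds its last target. There are 200 camera calls.

## Task

With one finger press the red eject key of the tape drive all the way down and keep it down; have the other finger waiting in front of the mouth, so that the cassette the spring kicks out is stopped against it while it still lies flat on the drive's deck, before it slides off. Do not pinch or lift the cassette, and leave the knob, the nut driver, the dental pick and the parts carousel alone. The program finishes while holding this: key down, cassette resting against the finger.

Things in the scene. Friction and masses are not known exactly. Their poses are not given: they have to be found in the camera images.
- drive: Beige tape drive, fixed. Origin on the bench below the middle of its deck's front edge (mouth); x points into the drive, y to the key's side, z up. The cassette comes out to -x. Flat deck 45 mm high from x = 0 in, y -35 to 35; side rails from x = 15 on, to z = 57. Spring housing x 83 to 143, z to 68. In front of the deck (x < 0, y < 34) is free air down to the bench, room for a finger.
- mouth (a point): Middle of the deck's front edge, at deck height: (0, 0, 45) mm in the drive's frame, same axes. A finger 10 to 25 mm in front of it (-x), near y = 0, with its tip lower than the deck, stands in the cassette's path.
- eject_key (a joint): Red key's travel in m: 0 up, 0.010 fully down. Moves straight down on a spring (2 N at first, 4 N at the bottom, somewhat more as the gate rubs on the cassette); springs up if let go. A steel gate bar across the mouth is part of it: it stands 5 mm above the deck before the cassette and is below the deck after 5 mm of travel, which frees the cassette.
- key_top (a point): Centre of the red key's top face, moving with it; axes as the drive's. Face 38 (x) by 28 mm (y). Raised it is at (-23, 52, 47) mm in the drive's frame: beside the cassette's path (+y), in front of the mouth. Fully down it is 37 mm above the bench, 8 mm lower than the deck. Under the key is a fixed wing of the drive, 30 mm high, y 35 to 70, x -45 to 14.
- kicker (a joint): Travel in m of the spring plate behind the cassette: 0 at the start, 0.055 fully out. It pushes with 3.3 N, falling to 1.7 N when fully out; once the gate is down it drives the cassette out at some 0.1 to 0.25 m/s and goes on pushing. If nothing stops the cassette, it falls off the deck after some 42 mm.
- cassette: Clear plastic data cassette with two reels and an orange stripe, 64 (x) by 50 (y) by 14 mm high, about 70 g, loose. Origin: centre of its underside; axes as the drive's. It starts on the deck with its origin at (42.5, 0, 45) mm in the drive's frame, its front face 10.5 mm inside the mouth's edge, held by the gate.
- knob: Amber bakelite control knob, loose, 40 mm across, 22 mm high, origin under its centre. Leave alone.
- nut_driver: Nut driver with blue handle and chrome shaft, loose, lying along its x, 163 mm long, 22 mm high, origin at its middle on the bench. Leave alone.
- dental_pick: Stainless dental pick, loose, lying along its x, 160 mm long, 8 mm high, origin at its middle on the bench. Leave alone.
- carousel: Green steel parts carousel, fixed, 200 mm across, 145 mm high with its chrome crank on top; origin on the bench under its axis. Leave alone.
Things that resemble listed ones, but are neither listed nor needed, are in the scene too. What is shaped like the cassette but pink or purple is not meant.

How it is judged:
By the outcome, as a careful person would: the job done as asked, in the order asked, and still so for the second after the job is handed in, while the arm keeps its last pose, push and grip.
It also fails if it takes over 32 s, if anything falls off the work surface, if the arm or the gripper's body presses on something with over 40 N, if the wrist force passes 120 N, or if a joint passes its speed limit or range.

## Working session

There is one attempt and no reset: what is moved stays moved. The work goes in short steps, Python scripts to look and compute and a tool call to move; the robot and the scene stay as the last step left them, time stands still between calls to the robot, and variables do not carry over. Pictures are saved under pics/ and viewed, at most 10 in all, crops included, and the job is handed in when it is done.

Besides the shell and the picture viewer there is one more tool, called after "Emit:" as name(argument=value, ...), one argument or row to a line, values as JSON. step_arm: Moves the arm, as the interface text tells. Its arguments: {"type":"object","properties":{"rows":{"type":"array"},"newtons":{"type":"number"}},"required":["rows"]}

```bash
mkdir -p pics
cat > h.py <<'E'
import numpy as np, cv2
from station import arm
def grab(n,save=None):
    f=arm.grab_frame(n)
    if save: cv2.imwrite('pics/'+save,f['color']); np.savez('pics/'+save+'.npz',**f)
    return f
def K(f):
    fl=240/np.tan(np.radians(float(f['vfov']))/2)
    return np.array([[fl,0,float(f['cx'])],[0,fl,float(f['cy'])],[0,0,1]]),np.array([float(f['k1']),0,0,0])
def ray(f,px):
    k,d=K(f); u=cv2.undistortPoints(np.array(px,float).reshape(-1,1,2),k,d).reshape(-1,2)
    R=cv2.Rodrigues(np.array(f['rvec'],float))[0]; t=np.array(f['tvec'],float).reshape(3)
    return -R.T@t, np.c_[u,np.ones(len(u))]@R
def onz(f,px,z):
    o,d=ray(f,px); return o+d*((z-o[2])/d[:,2])[:,None]
def tri(f,p,g,q):
    o,d=ray(f,p);O,D=ray(g,q);r=[]
    for a,b in zip(d,D):
        s=np.linalg.lstsq(np.c_[a,-b],O-o,rcond=None)[0]; r.append(np.r_[(o+a*s[0]+O+b*s[1])/2,np.linalg.norm(o+a*s[0]-O-b*s[1])])
    return np.array(r)
def proj(f,P):
    k,d=K(f); return cv2.projectPoints(np.array(P,float).reshape(-1,1,3),np.array(f['rvec'],float),np.array(f['tvec'],float),k,d)[0].reshape(-1,2)
E
python3 - <<'E'
from h import *
for n in('side','top'):
    f=grab(n,n+'0.png'); o,_=ray(f,[[320,240]]); print(n,o,f['vfov'],f['k1'])
print(arm.get_state())
E
```

```text
side [-0.06649704 -0.73226479  0.7078962 ] 42.674087871131604 0.018723749279004432
top [0.28590195 0.0673877  1.14251222] 47.964547309751865 -0.1622489016982439
{'t': 0.1, 'q': array([ 1.55814215e+00,  3.59319582e-01,  1.11641771e-02, -2.94759937e-04,
       -1.22409573e+00, -2.88093049e-01]), 'qd': array([-0.00196604, -0.00034634,  0.00399198,  0.00159934, -0.00171922,
        0.00116158]), 'joint_efforts': array([-1.76483110e-03, -5.84165812e+01,  2.93750918e+01,  7.01556891e+00,
        1.01480915e-02, -5.33239995e-05]), 'eef_pos': array([0.19986386, 0.64428399, 0.22572203]), 'ee_rot': array([ 3.14011907e+00, -1.47692601e-04, -3.00847477e-01]), 'force': array([-0.38456476,  0.10634001, -0.99001689]), 'moment': array([0.01736382, 0.03253835, 0.03354731]), 'gripper_force': 0.0, 'width': 0.0877797558260984}
```

View pics/side0.png

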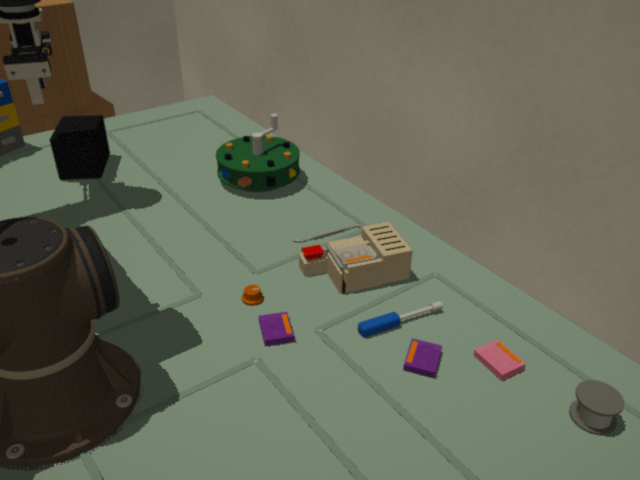

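View pics/top0.png

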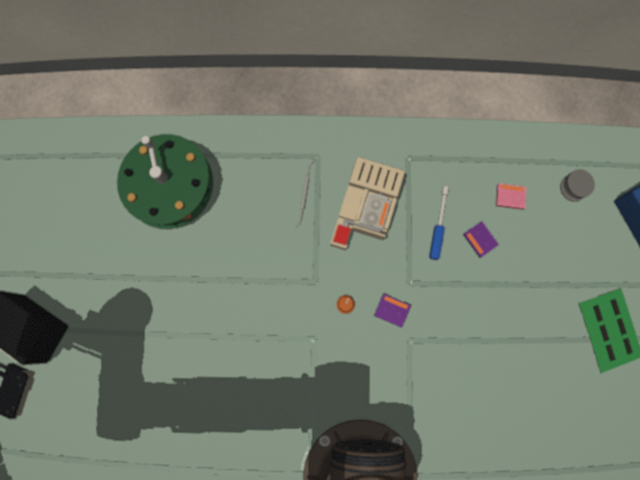

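Both views show the drive (side 368,258; top 372,200) with its red key (side 313,252; top 342,236) and mouth facing the robot. Possible mix-ups:
- **Cassette:** the clear one in the drive (top 376,212) is the right one. The purple ones (top 482,238 and 393,310) and the pink one (top 511,196) are not.
- **Red key:** (top 342,236) is the right one. The amber knob (top 346,304) is not.

Next I'll check this in one close crop.

Run:
```python
from h import *
a=cv2.imread('pics/side0.png')[215:300,285:425];b=cv2.imread('pics/top0.png')[150:255,320:415]
a=cv2.resize(a,None,fx=3,fy=3,interpolation=3);b=cv2.resize(b,None,fx=4,fy=4,interpolation=3)
c=np.zeros((420,800,3),np.uint8);c[:255,:420]=a;c[:420,420:800]=b
cv2.imwrite('pics/crop.png',c)
F=[np.load(f'pics/{n}0.png.npz') for n in('side','top')]
P=[]
for f in F:
    h=cv2.cvtColor(f['color'],cv2.COLOR_BGR2HSV)
    m=((h[...,0]<6)|(h[...,0]>174))&(h[...,1]>180)&(h[...,2]>60)
    n,l,s,ce=cv2.connectedComponentsWithStats(m.astype(np.uint8))
    for i in range(1,n):
        if s[i,4]>30: print(s[i],ce[i])
```

```text
[302 245  22  15 231] [312.71428571 251.87445887]
[335 226  15  18 169] [341.72189349 234.35502959]
```

View pics/crop.png

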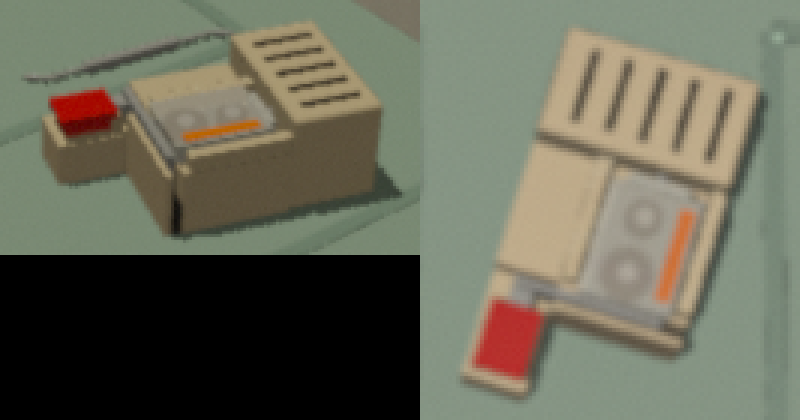

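The crop confirms both: red key on the drive's left wing, and a clear cassette with orange stripe behind the grey gate. Now I'll triangulate the key and housing corners.

Run:
```python
from h import *
F,G=[np.load(f'pics/{n}0.png.npz') for n in('side','top')]
s=np.array([(108,90),(50,97),(60,125),(117,118),(312,22),(382,107),(297,125),(232,38)])/3+[285,215]
t=(np.array([(490,298),(473,366),(525,380),(543,310),(570,27),(763,92),(727,187),(537,133)])-[420,0])/4+[320,150]
s-=.33;t-=.37
r=tri(F,s,G,t);print(r.round(4))
k=onz(G,t[:4],.047);h=onz(G,t[4:],.068);print(k.round(4),h.round(4))
ks=onz(F,s[:4],.047);hs=onz(F,s[4:],.068)
L=np.array([(-4,66),(-42,66),(-42,38),(-4,38),(143,35),(143,-35),(83,-35),(83,35)])/1e3
# housing half width unknown: use its centre line only
for P in (r[:,:2],np.r_[k,h][:,:2],np.r_[ks,hs][:,:2]):
    A=P[:4].mean(0);B=P[4:].mean(0);e=P[[4,5]].mean(0)-P[[6,7]].mean(0);w=P[4]-P[5]
    l=P[0]-P[1]+P[3]-P[2]
    print('key',A,'house',B,'yaws',np.arctan2(e[1],e[0]),np.arctan2(-w[0],w[1]),np.arctan2(l[1],l[0]),'w',np.linalg.norm(w),
     'fromAB',np.arctan2(*(B-A)[::-1])-np.arctan2(-52,136),np.linalg.norm(B-A),np.hypot(136,52))
```

```text
[[ 5.191e-01  5.540e-02  4.150e-02  2.100e-03]
 [ 4.812e-01  6.420e-02  4.620e-02  0.000e+00]
 [ 4.731e-01  3.810e-02  4.330e-02  3.900e-03]
 [ 5.109e-01  2.910e-02  3.870e-02  4.200e-03]
 [ 6.590e-01  1.640e-02  6.390e-02  1.400e-03]
 [ 6.254e-01 -8.490e-02  6.630e-02  5.000e-04]
 [ 5.743e-01 -6.570e-02  6.240e-02  6.000e-04]
 [ 6.023e-01  3.250e-02  6.310e-02  1.500e-03]]
[[0.517  0.0559 0.047 ]
 [0.4811 0.0642 0.047 ]
 [0.4742 0.0373 0.047 ]
 [0.5111 0.0284 0.047 ]] [[ 0.6582  0.0163  0.068 ]
 [ 0.6246 -0.0845  0.068 ]
 [ 0.5731 -0.0651  0.068 ]
 [ 0.6002  0.0331  0.068 ]]
key [0.49608266 0.04669488] house [ 0.6152681  -0.02539748] yaws -0.3164259261534528 -0.32082217544766195 -0.23098279705146327 w 0.10676012114075512 fromAB -0.17879537526400147 0.13929278027743083 145.60219778561037
key [0.49584595 0.04645122] house [ 0.61404831 -0.02508028] yaws -0.3186840596182242 -0.3216955053610531 -0.2312143128375782 w 0.10623316440444264 fromAB -0.17900454426737888 0.13816133203864345 145.60219778561037
key [0.49141548 0.04159426] house [ 0.61098703 -0.0299227 ] yaws -0.2635373755410296 -0.29431949041709515 -0.39617016217433454 w 0.10280841122339714 fromAB -0.17382732177492555 0.1393270694851346 145.60219778561037
```

Run:
```python
from h import *
F,G=[np.load(f'pics/{n}0.png.npz') for n in('side','top')]
a=cv2.resize(F['color'][228:278,292:372],None,fx=10,fy=10,interpolation=cv2.INTER_CUBIC)[:500]
b=cv2.resize(G['color'][185:255,325:405],None,fx=8,fy=8,interpolation=cv2.INTER_CUBIC)
for im,s,x0,y0 in((a,10,292,228),(b,8,325,185)):
    for i in range(0,im.shape[1],10*s): cv2.putText(im,str(x0+i//s),(i,10),0,.4,(255,255,255));cv2.line(im,(i,0),(i,im.shape[0]),(255,255,255),1)
    for i in range(0,im.shape[0],10*s): cv2.putText(im,str(y0+i//s),(0,i+12),0,.4,(255,255,255));cv2.line(im,(0,i),(im.shape[1],i),(255,255,255),1)
cv2.imwrite('pics/a.png',a);cv2.imwrite('pics/b.png',b)
```

```text
(no output)
```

View pics/a.png

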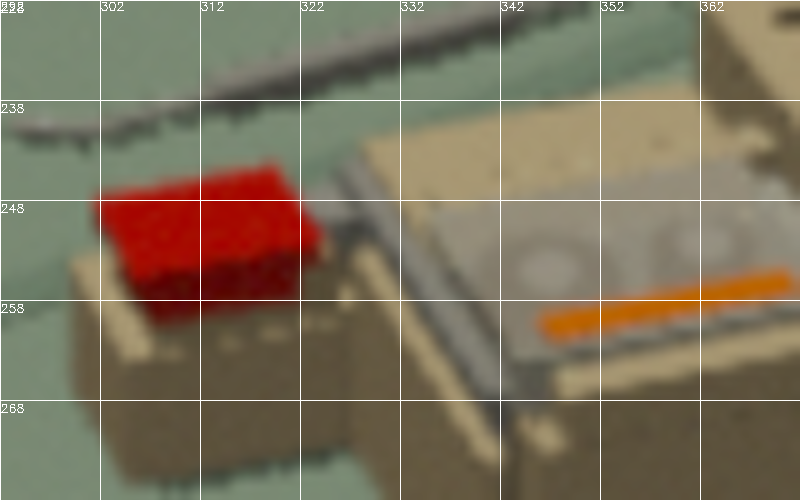

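View pics/b.png

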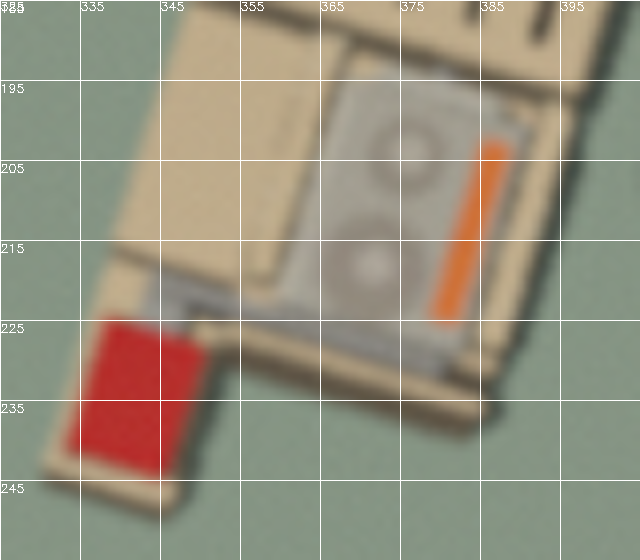

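Run:
```python
from h import *
F,G=[np.load(f'pics/{n}0.png.npz') for n in('side','top')]
s=np.array([(319.5,244.5),(301.7,247.5),(305.7,255.8),(324,252.8),(327.5,253),(341.8,273.8)])-.5
t=np.array([(338.3,225),(333.2,241),(345.5,244.7),(351,228.5),(351,229),(384.5,236.5)])-.5
r=tri(F,s,G,t);print(r.round(4))
L=np.array([(-4,66),(-42,66),(-42,38),(-4,38)])/1e3
def kab(P):
    p=P-P.mean(0);l=L-L.mean(0);H=l.T@p;th=np.arctan2(H[0,1]-H[1,0],H[0,0]+H[1,1]);return th,P.mean(0)
for n,P in(('tri',r[:4,:2]),('top',onz(G,t[:4],.047)[:,:2]),('side',onz(F,s[:4],.047)[:,:2])): print(n,kab(P))
for n,f,a,b,z in(('front top',G,(353,228.5),(383,236.5),.045),('front side',F,(328.5,254.5),(341.5,273.3),.045),
 ('wing/left top',G,(330.5,244),(346,195),.045),('rightrail top',G,(386,233),(396.5,199),.057),('stripe top',G,(380,225),(386.5,202.5),.059),('stripe side',F,(347,260),(371,256),.059)):
    p=onz(f,[a,b],z)[:,:2]-0; d=p[1]-p[0]; print(n,p.round(4).tolist(),np.arctan2(d[1],d[0])%(np.pi/2)-np.pi/2)
# cassette y centre: left and right edge in top, row 205 and 215
print(onz(G,[(365.0,204.5),(388,204.5)],.059))
print('carousel',onz(G,[(165,180)],.1))
```

```text
[[ 0.5164  0.0547  0.0449  0.0008]
 [ 0.4821  0.0649  0.0456  0.0012]
 [ 0.4745  0.0396  0.044   0.0024]
 [ 0.5089  0.0286  0.0435  0.0024]
 [ 0.5114  0.0267  0.0422  0.0049]
 [ 0.4948 -0.042   0.043   0.0011]]
tri (np.float64(-0.29398688562517006), array([0.49545254, 0.04693969]))
top (np.float64(-0.2885411330154238), array([0.49574219, 0.04658832]))
side (np.float64(-0.32674294465888015), array([0.49248256, 0.04426761]))
front top [[0.5087, 0.0228], [0.4929, -0.0395]] -0.2489574734679154
front side [[0.5099, 0.0161], [0.494, -0.0444]] -0.25706979459736656
wing/left top [[0.4753, 0.069], [0.5803, 0.0381]] -0.2857638691233335
rightrail top [[0.498, -0.0445], [0.5704, -0.0667]] -0.2975194274646391
stripe top [[0.5142, -0.032], [0.562, -0.0456]] -0.27670723113394535
stripe side [[0.515, -0.0328], [0.5589, -0.048]] -0.33272329992514216
[[ 0.55695039 -0.00099856  0.059     ]
 [ 0.55781066 -0.04867912  0.059     ]]
carousel [[0.592591  0.4095409 0.1      ]]
```

Drive yaw comes out at about -0.285, with the mouth's ground point at (0.503, -0.010). That gives a TCP target of (0.491, 0.021), so I'll go above it first with the opening at 31 mm.

Emit:
step_arm(
  rows=[
    [0.016,-0.035,0,0,0.031],
    [0.033,-0.07,0,0,0.031],
    [0.049,-0.105,0,0,0.031],
    [0.065,-0.14,0,0,0.031],
    [0.081,-0.175,0,0,0.031],
    [0.098,-0.21,0,0,0.031],
    [0.114,-0.245,0,0,0.031],
    [0.131,-0.28,0,0,0.031],
    [0.147,-0.315,0,0,0.031],
    [0.163,-0.35,0,0,0.031],
    [0.18,-0.385,0,0,0.031],
    [0.196,-0.42,0,0.016,0.031],
    [0.212,-0.455,0,0.016,0.031],
    [0.228,-0.49,-0.02,0.016,0.031],
    [0.245,-0.525,-0.04,0.016,0.031],
    [0.261,-0.56,-0.06,0.016,0.031],
    [0.277,-0.595,-0.08,0.016,0.031],
    [0.291,-0.624,-0.1,0.016,0.031],
    [0.291,-0.624,-0.12,0.016,0.031],
    [0.291,-0.624,-0.13,0.016,0.031],
  ],
)

```text
t: 2.1
eef_pos: [0.49, 0.0193, 0.0946]
ee_rot: [3.14, 0.003, -0.287]
force: [0.0, 0.7, -1.0]
width: 0.031
gripper_force: 0.0
```

Emit:
step_arm(
  rows=[
    [0,0,-0.01,0,0.031],
    [0,0,-0.02,0,0.031],
    [0,0,-0.025,0,0.031],
    [0,0,-0.025,0,0.031],
    [0,0,-0.025,0,0.031],
  ],
)

```text
t: 2.6
eef_pos: [0.4913, 0.0211, 0.072]
ee_rot: [-3.141, -0.001, -0.284]
force: [1.2, -0.2, -0.3]
width: 0.0307
gripper_force: 0.0
```

Run:
```python
from h import *
f=grab('side','s1.png');g=grab('top','t1.png')
s=arm.get_state();print(s['eef_pos'],s['ee_rot'],s['force'],s['width'])
a=cv2.resize(f['color'][180:300,270:400],None,fx=4,fy=4,interpolation=3)
b=cv2.resize(g['color'][170:260,310:395],None,fx=4,fy=4,interpolation=3)
c=np.zeros((480,800,3),np.uint8);c[:,:520]=a;c[:360,520:]=b[:,:280]
cv2.imwrite('pics/c1.png',c)
```

```text
[0.49140083 0.02103695 0.07216868] [-3.14091779e+00 -9.37530825e-04 -2.84211384e-01] [-0.10172173  0.42952096  0.42868501] 0.031046641363373994
```

View pics/c1.png

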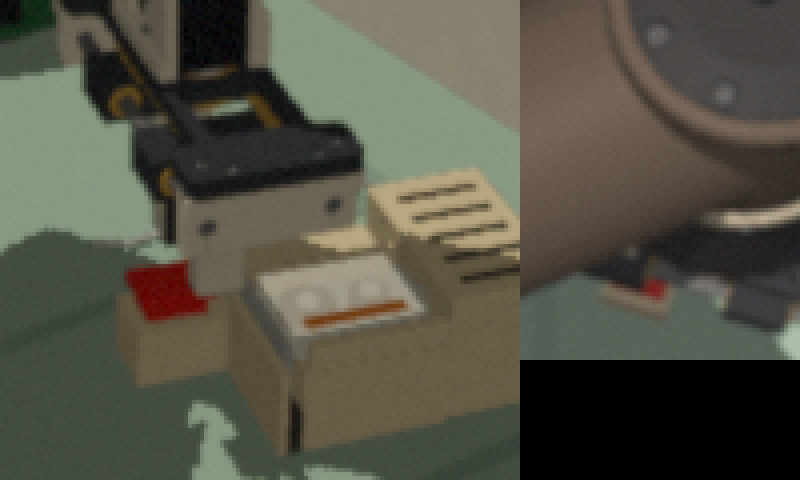

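The side crop shows the near (stop) finger in front of the mouth, its tip at about px (317–331, 252), with the key at (303–322, 246–260). The top view is blocked by the arm. I'll compare this with the predicted tip corners.

Run:
```python
from h import *
f=np.load('pics/s1.png.npz')
p=np.array([.4914,.0210,.0722]);c,s=np.cos(-.284),np.sin(-.284);ex=np.array([c,s,0]);ey=np.array([-s,c,0])
for y in(-.0365,-.0275,-.0155):
    print(y,((proj(f,[p+ex*x+ey*y for x in(-.0095,.0095)])-[270,180]+.5)*4).round(0).tolist())
```

```text
-0.0365 [[206.0, 307.0], [246.0, 299.0]]
-0.0275 [[199.0, 296.0], [239.0, 288.0]]
-0.0155 [[191.0, 282.0], [230.0, 274.0]]
```

The finger matches the prediction. Now I'll press.

Emit:
step_arm(
  rows=[
    [0,0,-0.012,0,0.031],
    [0,0,-0.021,0,0.031],
    [0,0,-0.028,0,0.031],
    [0,0,-0.036,0,0.031],
    [0,0,-0.036,0,0.031],
    [0,0,-0.036,0,0.031],
    [0,0,-0.036,0,0.031],
  ],
)

```text
t: 3.4
eef_pos: [0.4912, 0.0207, 0.0369]
ee_rot: [-3.141, -0.001, -0.284]
force: [-7.8, 0.5, 22.4]
width: 0.0309
gripper_force: 12.4
```

Run:
```python
from h import *
f=grab('side','s2.png')
s=arm.get_state();print(s['t'],s['eef_pos'],s['ee_rot'],s['force'],s['moment'],s['width'])
cv2.imwrite('pics/c2.png',cv2.resize(f['color'][200:300,270:400],None,fx=6,fy=6,interpolation=3))
```

```text
3.45 [0.49117965 0.02075325 0.03687935] [-3.14128987e+00 -7.17419573e-04 -2.84236179e-01] [-8.47735345  0.43975552 21.20715235] [ 0.83141946  2.83773738 -0.01321634] 0.031254766277350104
```

View pics/c2.png

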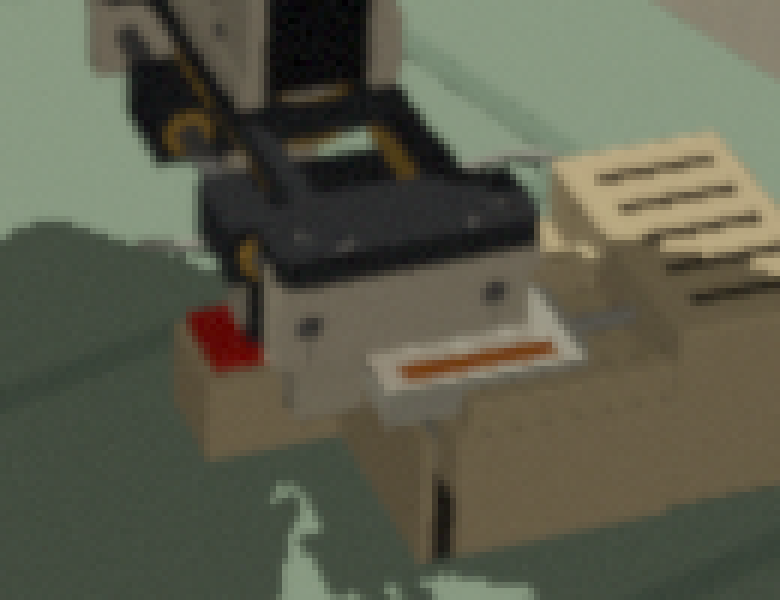

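The side crop shows the key down at px (301–313, 252–261), and the cassette moved out against the stop finger, its stripe now at (337–362, 258–262). I'll let it settle and check that it stays put.

Emit:
step_arm(
  rows=[
    [0,0,0,0,0.031],
    [0,0,0,0,0.031],
    [0,0,0,0,0.031],
    [0,0,0,0,0.031],
    [0,0,0,0,0.031],
    [0,0,0,0,0.031],
    [0,0,0,0,0.031],
    [0,0,0,0,0.031],
  ],
)

```text
t: 4.25
eef_pos: [0.4912, 0.0207, 0.0369]
ee_rot: [-3.141, -0.001, -0.284]
force: [-7.6, 1.6, 21.4]
width: 0.0309
gripper_force: 12.4
```

Run:
```python
from h import *
g=grab('side','s3.png')
for n in('s2','s3'):
    f=np.load(f'pics/{n}.png.npz');h=cv2.cvtColor(f['color'],cv2.COLOR_BGR2HSV)[245:275,325:375]
    m=(h[...,0]>7)&(h[...,0]<16)&(h[...,1]>190)&(h[...,2]>90)
    y,x=np.nonzero(m); c=np.array([x.mean()+325,y.mean()+245]);i,j=x.argmin(),x.argmax()
    w=onz(f,[c],.059)[0,:2]-[.503,-.0099]
    print(n,c,len(x),'drive x,y',w@[.9597,-.2812],w@[.2812,.9597],(x[i]+325,y[i]+245,x[j]+325,y[j]+245))
w=np.array([.537,-.0395])-[.503,-.0099];print('before x,y',w@[.9597,-.2812],w@[.2812,.9597])
s=arm.get_state();print(s['t'],s['eef_pos'],s['force'])
```

```text
s2 [348.68421053 259.57894737] 19 drive x,y 0.021312674552807834 -0.01837636947422209 (np.int64(339), np.int64(261), np.int64(359), np.int64(258))
s3 [349.  259.5] 20 drive x,y 0.02194999597111043 -0.018328959324391728 (np.int64(339), np.int64(261), np.int64(359), np.int64(258))
before x,y 0.04095332000000003 -0.018846319999999993
4.3 [0.49116332 0.0207331  0.03688396] [-7.20864381  1.0743671  22.12210402]
```

The cassette moved out about 19–20 mm, its y is unchanged, and it is lying still on the deck against the finger. The key is on its stop (TCP z 36.9 mm, 22 N). Handing in.

```bash
python3 -c "
from station import arm
print(arm.job_done())"
```

```text
the job is handed in; nothing more can be done
None
```

I handed the job in at about 4.3 s: one finger holds the eject key fully down, and the cassette, about 20 mm out of the drive, lies flat on the deck against the other finger.

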